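Set the polariser of the strain viewer

TASK

Push the lever of the polariser ring round by its upright pin until the lever's point lines up with the point of the index beside the scale, then press the lamp button all the way down, let it come up again and move clear. Only push, gently, with the outside of the fingers: do not grip or lift anything, do not shift the index or the clear cup on the window, and leave the other things alone.

Things in the scene. Friction and masses are not known exactly. Their poses are not given: they have to be found in the camera images.
- light_box: D-shaped grey light box fixed to the bench, 240 mm deep (x), 250 mm wide (y), deck at z = 24 mm. Origin: on the bench under the ring's axis. Its x axis points to the round rear, -x to the straight edge with the scale, y to the left seen from there; yaw within 0.35 rad. A tall fixed rack post stands behind it at about x = 0.70, y = 0.05, shelves beyond x = 0.75
- ring_centre (a point): centre of the black polariser ring, on its upper face, 42 mm above the bench; the ring (150 mm outer diameter) lies flat around a white window and turns about the vertical axis through this point
- polariser_ring (a joint): angle of the ring in rad, stops at -1.25 and 1.25. At 0 its lever points along the light box's -x; positive is counter-clockwise seen from above (the lever moves towards the light box's -y). Every start has it well to the left (near -1), away from the index. Friction holds it where it is left; a push of about 2 to 3 N on the pin turns it
- pin_top (a point): centre of the top of the upright pin on the lever, 86 mm above the bench. The pin is a round aluminium post, 14 mm diameter, 95 mm from the ring's axis; it stands free from z = 40 mm to 86 mm. The lever under it is 12 mm wide
- lever_point (a point): pointed outer end of the lever, 114 mm from the ring's axis, 36 mm above the bench; its x axis runs from the point to the ring's axis
- index (a joint): angle of the index in rad, measured like that of the ring: the lever points at the index when both angles are equal. The index is stiff and must stay as it was set
- index_point (a point): inward point of the index, a small aluminium slider (about 20 mm long, 16 mm wide, its top at z = 34 mm) sitting in the curved groove outside the scale; the point lies 120 mm from the ring's axis, its x axis runs from the point to the ring's axis
- lamp_button_top (a point): centre of the top of the round lamp button, 26 mm diameter, grey in a black housing, on the deck right of the ring. It is pressed straight down: travel 6 mm, spring, about 5 N fully down; it comes up again by itself
- lamp_button (a joint): how far the lamp button is pressed, 0 to 0.006 m
- clear_cup: clear moulded cup to be inspected, lying loose on the window: 62 mm diameter, 24 mm high (top about 62 mm above the bench), origin at the centre of its underside
- screwdriver: a screwdriver, 201 mm long, beside the light box, loose; origin at the centre of its underside
- marker: a felt marker, 147 mm long, beside the light box, loose; origin at the centre of its underside
- grip_1: a loose tool handle, 170x31x23 mm, loose; origin at the centre of its underside
- grip_2: another loose tool handle, 170x31x23 mm, loose; origin at the centre of its underside
- whisk_head: a wire whisk head, 144 mm long, loose; origin at the centre of its underside
- mug: a mug, 97 mm tall, loose; origin at the centre of its underside
Things that resemble listed ones, but are neither listed nor needed, are in the scene too. There is more than one size of the clear_cup; the job needs the middle-sized.

How it is judged:
By the outcome, as a careful person would: the job done as asked, in the order asked, and still so for the second after the job is handed in, with the robot touching nothing.
It also fails if it takes over 59 s, if anything falls off the work surface, if the arm or the gripper's body presses on something with over 40 N, if the wrist force passes 120 N, or if a joint passes its speed limit or range.

ROBOT

A 7-joint arm with a two-finger parallel gripper is mounted at the origin on a cart in front of the work surface, level with it; the furniture and walls round the work are solid. World frame = base frame: x ahead of the robot, y to its left, z up, the work surface at z = 0. Lengths are in m, angles in rad, forces in N, time in s.
With the tool pointing down it reaches from about 0.425 to 0.875 m from the base axis. Payload 4.7 kg.
Tool frame: the origin (TCP) lies midway between the tips of the shut fingers; the grasp point (between the pads) lies 19 mm behind it; z points along the fingers, y is the direction in which the jaws open and shut (so a half turn about z gives the same grasp; the last joint's range is limited). The gripper opens to 87 mm and grips with 3 to 60 N. Pads are 19 mm wide; open, the fingers measure 117 mm over their backs; the gripper's body (75 mm by 190 mm) begins 51 mm behind the grasp point.
Start: joints at [1.144, 0.321, -0.07, 1.45, 0.023, 1.371, -0.057], TCP at [0.277, -0.588, 0.223] pointing down, gripper open.
Joint ranges: [-2.86, 2.86], [-0.3, 2.09], [-1.38, 1.24], [0.06, 2.45], [-1.56, 4.7], [0.09, 2.05], [-2.69, 2.69]. Speed limits (rad/s): [2.57, 2.57, 3.14, 3.14, 3.14, 3.14, 3.14].

INTERFACE

Orientations are given as a rotation vector (axis times angle).
In Python, from bench import monitor, eyes, order gives the robot as it stands. The module is installed in compiled form; this text tells all that it offers.
- The arm moves only by the shell command python3 -m pendant 'ROWS' [FORCE]. ROWS is JSON, a list of rows, each a list of 3 entries, a list of its own where there are three numbers: the turn, a rotation vector about the tool's x, y, z in degrees, then the shift along the tool's x, y, z in m, then the gripper command: -1 is fully open, 1 is shut, values between are in proportion. In form: [[[rx, ry, rz], [tx, ty, tz], hand], ...]. A call has 1 to 8 rows; each row shifts and turns the commanded pose from where the row before left it, along the tool's axes as they then stand; what a row does not reach is not made up. A row lasts 1/8 s, in which the tool goes at most 62.5 mm and 10.7 degrees, less where a joint would pass 70% of its speed; a pose out of reach is approached as far as the arm can. A call is refused whole if a number of a shift passes 0.0625 or a number of a turn 10.7, either way. A call with a gripper value outside its range is refused whole. The fingers move at their own pace and stop on an object; FORCE is the grip in N (left out, the last holds). Time passes only in rows, so rows that do not move let the fingers close. It gives the time, the measured TCP pose, the force and the opening at its end, in the units of the state.
- monitor.get_state(): the state, without advancing time (a new reading comes with each control period).
- eyes.get_image(name): name is "scene" or "top"; returns a dict with "color" (420x560x3 uint8, red, green, blue), "range_z" (420x560 float32, m along the optical axis (not along the pixel's ray), 0 where there is no reading), "fx", "fy", "cx", "cy" (pixels), "k1" (the pictures are not rectified: a ray, as slopes to the right and down, at radius r is drawn at 1 + k1 r^2 times it, then the intrinsics apply), "world_to_cam" (4x4, takes a point from world to camera coordinates). Camera axes: x right, y up, looking along -z (the intrinsics and any distortion apply to the point x, -y, -z); pixel columns grow to the right and rows downward; lengths in m; the calibration is good to about 2 mm. A picture is of the moment at which its call begins.
- order.close_job(): hands the job in, once; it reports no verdict.
The state is a dict: "time": time; "joint_positions": joint angles; "qd": joint speeds; "joint_torque": joint torques, N m; "position": TCP position; "tool_rot": TCP orientation; "ft_force": force on the tool from outside, world axes, zero at the start; "torque": the same for the moment, N m; "grip_width": opening from 0.0 (shut) to 1.0 (fully open).
Only numpy, scipy, OpenCV 4.12 (cv2) and the standard library are available. Lean on these libraries where they do the work, as an engineer would, in place of code of your own. Each camera call takes 0.05 s, during which the arm holds its last target.

## Working session

There is one attempt and no reset: what is moved stays moved. The work goes in short steps, Python scripts to look and compute and a shell command to move; the robot and the scene stay as the last step left them, time stands still between calls to the robot, and variables do not carry over. Pictures are saved under pics/ and viewed, and the job is handed in when it is done.

```bash
mkdir -p pics; cat > h.py <<'E'
import numpy as np, cv2
from bench import monitor, eyes, order
def save(n,f,crop=None,s=1):
    im=eyes.get_image(n); c=im['color'][...,::-1].copy()
    if crop: c=c[crop[1]:crop[3],crop[0]:crop[2]]
    if s!=1: c=cv2.resize(c,None,fx=s,fy=s,interpolation=cv2.INTER_CUBIC)
    cv2.imwrite('pics/'+f,c); return im
def ray(im,u,v):
    xd=(u-im['cx'])/im['fx']; yd=(v-im['cy'])/im['fy']; x,y=xd,yd
    for _ in range(30):
        f=1+im['k1']*(x*x+y*y); x,y=xd/f,yd/f
    T=np.array(im['world_to_cam']); R=T[:3,:3]; 
    return -R.T@T[:3,3], R.T@np.array([x,-y,-1.])
def onz(im,u,v,z):
    o,d=ray(im,u,v); return o+d*(z-o[2])/d[2]
def proj(im,p):
    T=np.array(im['world_to_cam']); c=T[:3,:3]@np.array(p)+T[:3,3]
    x,y=c[0]/-c[2],-c[1]/-c[2]; f=1+im['k1']*(x*x+y*y)
    return im['cx']+im['fx']*x*f, im['cy']+im['fy']*y*f
def depthpt(im,u,v):
    o,d=ray(im,u,v); return o+d*im['range_z'][int(round(v)),int(round(u))]
E
python3 - <<'E'
from h import *
import pickle
d={}
for n in('scene','top'):
    im=save(n,n+'0.png'); d[n]=im
    print(n,im['fx'],im['fy'],im['cx'],im['cy'],im['k1'],np.round(np.array(im['world_to_cam']),3).tolist())
pickle.dump(d,open('im0.pkl','wb'))
print(monitor.get_state())
E
```

```text
scene 527.8525579035625 527.8525579035625 273.2059782702023 207.39812546846235 0.01883695711545899 [[0.847, -0.532, 0.004, -0.515], [0.34, 0.548, 0.764, -0.245], [-0.409, -0.645, 0.645, -1.724], [0.0, 0.0, 0.0, 1.0]]
top 475.0418189520135 475.0418189520135 280.0477980318884 212.3222369869942 -0.05118500308391113 [[-0.011, -1.0, -0.011, -0.052], [0.985, -0.012, 0.173, -0.565], [-0.173, -0.009, 0.985, -1.362], [0.0, 0.0, 0.0, 1.0]]
{'time': 0.1, 'joint_positions': array([ 1.14410224,  0.32172951, -0.07012695,  1.45153569,  0.0225998 ,
        1.370799  , -0.05691768]), 'qd': array([ 0.00107599, -0.00227953, -0.00023408, -0.0027743 ,  0.00070234,
        0.00104917, -0.00083755]), 'joint_torque': array([-6.02317286e-04, -4.92572486e+01, -4.05899137e-01, -3.13400352e+01,
       -6.40489510e-02,  3.95426864e-02,  7.92841070e-05]), 'position': array([ 0.27709959, -0.58743658,  0.22159248]), 'tool_rot': array([-3.06399785e+00, -6.86527073e-01,  6.98635897e-04]), 'ft_force': array([ 0.23352841, -0.05650066,  0.56244177]), 'torque': array([ 0.01004618,  0.00440365, -0.01549093]), 'grip_width': 0.9998487279133701}
```

View pics/scene0.png

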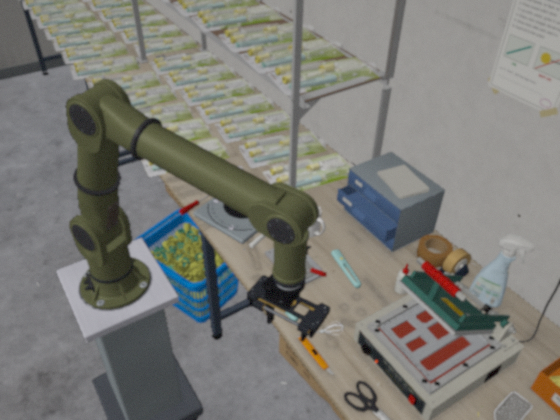

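View pics/top0.png

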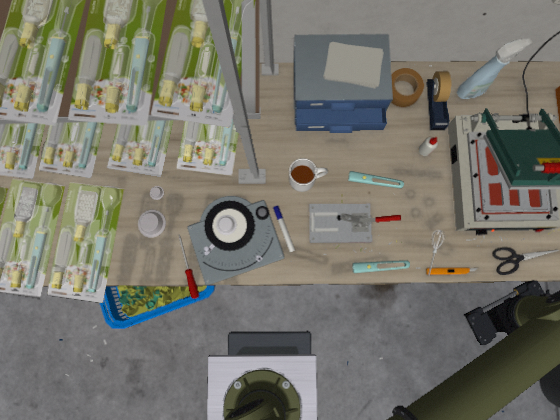

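The top view shows the light box around (235,237), the ring at (229,225), and the button near (262,212). I'll enlarge it.

```bash
python3 - <<'E'
from h import *
import pickle
d=pickle.load(open('im0.pkl','rb'))
c=d['top']['color'][185:290,175:305,::-1]; cv2.imwrite('pics/topc.png',cv2.resize(c,None,fx=5.5,fy=5.5,interpolation=cv2.INTER_CUBIC))
c=d['scene']['color'][170:270,170:300,::-1]; cv2.imwrite('pics/scc.png',cv2.resize(c,None,fx=5,fy=5,interpolation=cv2.INTER_CUBIC))
E
```

```text
(no output)
```

View pics/topc.png

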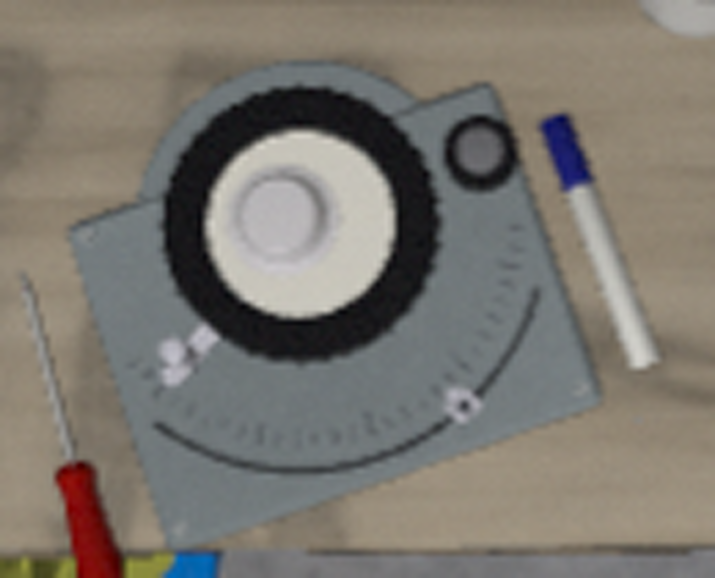

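View pics/scc.png

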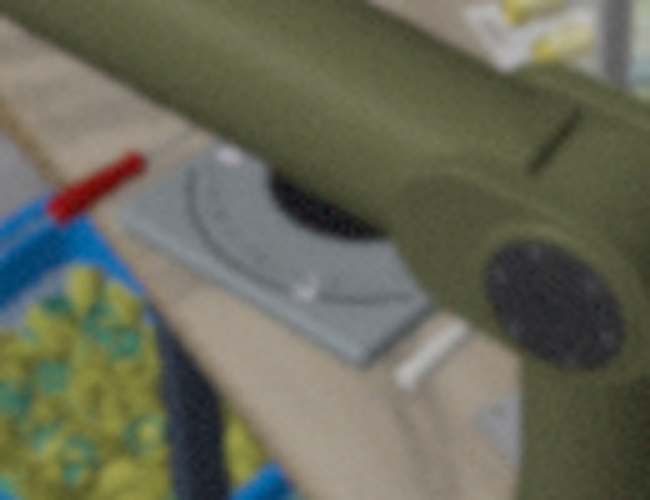

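In the enlarged top crop, the ring is centred near full-image (230,225), with the cup on its window. The pin and lever are at about (207,250), the index at (258.5,258.5), and the button at (262,212).

```bash
cat > meas.py <<'E'
from h import *
def black(im,u0,u1,v0,v1,th=60):
    c=im['color'].astype(int).max(2); m=np.zeros(c.shape,np.uint8); m[v0:v1,u0:u1]=(c[v0:v1,u0:u1]<th)*255
    return m
def comps(m,minA=3):
    n,l,s,ce=cv2.connectedComponentsWithStats(m); return [(s[i],ce[i],l==i) for i in range(1,n) if s[i][4]>=minA]
def worldpts(im,mask,z):
    v,u=np.nonzero(mask); return np.array([onz(im,a,b,z)[:2] for a,b in zip(u,v)]),u,v
E
python3 - <<'E'
from meas import *
import pickle
im=pickle.load(open('im0.pkl','rb'))['top']
m=black(im,195,275,195,260)
for s,ce,mm in comps(m,30):
    cnt=max(cv2.findContours(mm.astype(np.uint8),cv2.RETR_EXTERNAL,cv2.CHAIN_APPROX_NONE)[0],key=len)
    e=cv2.fitEllipse(cnt); print(s,ce,e,'z42',onz(im,*e[0],.042),'z30',onz(im,*e[0],.03))
    P=np.array([onz(im,*p[0],.042)[:2] for p in cnt]); c,r=cv2.minEnclosingCircle((P*1000).astype(np.float32));print(c,r)
# bright blobs on deck
hsv=cv2.cvtColor(im['color'],cv2.COLOR_RGB2HSV)
b=np.zeros(hsv.shape[:2],np.uint8); b[190:285,180:285]=(hsv[190:285,180:285,2]>165)*255
for s,ce,mm in comps(b,3): print('bright',s,ce,onz(im,*ce,.034))
np.set_printoptions(linewidth=200)
print(im['color'][252:264,250:268].max(2)); print(im['color'][242:260,200:218].max(2))
E
```

```text
[205 201  50  50 961] [229.41311134 225.2049948 ] ((229.25025939941406, 225.15562438964844), (48.59413528442383, 48.83498001098633), 80.05610656738281) z42 [0.52881503 0.09307538 0.042     ] z30 [0.53060757 0.09448259 0.03      ]
(529.3912353515625, 92.99363708496094) 74.94966125488281
[256 206  13  14  80] [262.35 212.4 ] ((262.0306701660156, 212.213623046875), (12.320598602294922, 12.668642044067383), 153.34243774414062) z42 [ 0.56672793 -0.00474167  0.042     ] z30 [ 0.56884613 -0.00417468  0.03      ]
(566.3646850585938, -4.486659049987793) 20.171566009521484
bright [213 209  33  33 785] [229.23312102 225.61656051] [0.52861588 0.09405421 0.034     ]
bright [279 219   6  17  40] [282.    226.575] [ 0.52383648 -0.06387231  0.034     ]
bright [210 245   4   4  12] [211.5 246.5] [0.46646362 0.14645928 0.034     ]
bright [204 247   5   8  26] [206.11538462 250.53846154] [0.4545938  0.16235495 0.034     ]
bright [257 256   3   2   4] [257.75 256.25] [0.43602378 0.00885512 0.034     ]
[[122 122 123 124 123 121 118 121 122 116 113 122 123 120  97  69 106 123]
 [124 123 123 123 123 116 10
[... 1448 characters left out ...]
120 122 121 119 118 119]
 [124 124 121 127 124 145 177 168 154 138 115 119 121 121 121 119 118 120]
 [121 112 108 127 157 191 182 184 179 156 108 121 124 123 121 119 121 123]
 [117 106 110 124 149 183 186 184 167 128 123 123 122 122 123 121 119 121]
 [125 125 124 125 137 177 180 167 127 123 123 123 121 120 121 123 124 120]
 [123 125 122 112 109 131 135 126 124 123 122 122 123 121 123 124 123 122]
 [124 124 116 101 117 123 120 120 123 122 121 122 121 119 121 125 121 124]
 [123 125 119 112 121 120 119 116 120 120 118 123 118 120 120 122 120 121]
 [122 123 124 118 120 118 114 120 121 114 114 120 121 121 120 122 119 122]
 [124 120 121 121 122 121 122 119 117 109 115 122 123 122 119 120 122 121]]
```

```bash
python3 - <<'E'
from meas import *
import pickle
im=pickle.load(open('im0.pkl','rb'))['top']
C=np.array([.529,.093]); g=im['color'].astype(float).max(2)
def cen(u0,u1,v0,v1,th):
    w=np.clip(g[v0:v1,u0:u1]-th,0,None); V,U=np.mgrid[v0:v1,u0:u1]; return (w*U).sum()/w.sum(),(w*V).sum()/w.sum()
def rep(n,p,z):
    P=onz(im,*p,z); d=P[:2]-C; print(n,np.round(p,2),np.round(P,4),'r',np.hypot(*d).round(4),'deg',np.degrees(np.arctan2(d[1],d[0]))%360)
rep('index',cen(255,264,255,262,132),.034)
rep('pin',cen(203,209,246,251,132),.086)
rep('lever root',cen(209,215,244,249,140),.040)
rep('lever tip',cen(203,210,251,256,135),.036)
# groove
m=black(im,195,280,230,275,95)
pts=[(u,v) for v,u in zip(*np.nonzero(m)) ]
P=np.array([onz(im,u,v,.024)[:2] for u,v in pts]); r=np.hypot(*(P-C).T); k=(r>.115)&(r<.15)
Q=P[k]; A=np.c_[2*Q,np.ones(len(Q))]; s=np.linalg.lstsq(A,(Q**2).sum(1),rcond=None)[0]; print('groove',s[:2],np.sqrt(s[2]+s[0]**2+s[1]**2),k.sum())
# depth
for n,u,v in [('btn',262,212),('btn',263,211),('deck',255,230),('ring',209,225),('hous',257,212),('hous',262,217),('hous',267,213),('cup',229,225),('pin',206,249),('win',229,238)]: print(n,np.round(depthpt(im,u,v),4))
print(np.round([[depthpt(im,u,212)[2] for u in range(252,272)]],3))
print(np.round([[depthpt(im,262,v)[2] for v in range(202,222)]],3))
print(im['color'][204:222,253:271].max(2))
E
```

```text
index [258.28 257.8 ] [0.4314 0.0073 0.034 ] r 0.1299 deg 221.2883865081257
pin [205.84 248.42] [0.4557 0.1546 0.086 ] r 0.0958 deg 139.95806174950178
lever root [211.48 246.12] [0.467  0.1456 0.04  ] r 0.0813 deg 139.6945570080784
lever tip [206.29 252.5 ] [0.4486 0.1614 0.036 ] r 0.1056 deg 139.61504215871375
groove [0.53114519 0.09384276] 0.13437667057008418 102
btn [ 0.5659 -0.0051  0.0505]
btn [ 0.5688 -0.008   0.0507]
deck [0.5158 0.0174 0.0246]
ring [0.5294 0.1529 0.046 ]
hous [0.5694 0.0109 0.0315]
hous [ 0.5526 -0.0045  0.0397]
hous [ 0.5653 -0.0193  0.0354]
cup [0.5252 0.0906 0.069 ]
pin [0.4539 0.1538 0.0878]
win [0.4909 0.0941 0.0371]
[[ 0.023  0.029  0.019  0.029  0.035  0.032  0.045  0.045  0.043  0.048
   0.051  0.051  0.052  0.046  0.046  0.032  0.036  0.032  0.001 -0.003]]
[[0.027 0.026 0.022 0.026 0.033 0.038 0.045 0.046 0.044 0.042 0.051 0.053
  0.047 0.046 0.048 0.04  0.035 0.037 0.027 0.028]]
[[108 120 120 119 119 118 121 119 120 119 120 112  92 109 136 139 139 139]
 [119 121 118 122 118 121 116 113 111 110 111 109  97  94 120 135 137 135]
 [119 119 121 121 114 1
[... 477 characters left out ...]
 97  67  25  34 101 143]
 [121 119  92  22  33  76 106 108 105 107 105 106  91  52  27  25  92 135]
 [118 121  92  33  24  67 100 109 108 108 108 105  82  43  28  37  68 119]
 [112 120 105  63  26  32  74 103 110 109 104  85  45  30  22  58  84 117]
 [ 79 117 117  95  37  27  29  53  72  78  69  42  27  25  32  81  96 111]
 [ 70 109 121 104  65  34  28  24  29  27  28  25  26  32  74 110 109  91]
 [ 78 114 120 121 104  70  38  34  33  23  28  36  46  70 103 122 114  98]
 [ 47  95 120 119 121 111  84  68  63  52  60  70 100 123 123 119 115  98]
 [ 36  84 118 121 120 121 121 120 113 110 119 120 123 121 120 122 122 112]
 [ 15  56 102 120 122 121 122 119 121 120 120 121 122 120 122 119 124 117]]
```

Checks agree: ring r = 75 mm, pin r = 95.8 mm, and pin depth 88 mm. The lever sits at 139.8° (world polar), the index at about 221.3°. Only one lever, one index and one button are present, so nothing is ambiguous. I'll shut the gripper and swing over at height.

```bash
python3 -m pendant '[[[0,0,0],[0.0433,-0.0263,0],1],[[0,0,0],[0.0433,-0.0263,0],1],[[0,0,0],[0.0433,-0.0263,0],1],[[0,0,0],[0.0433,-0.0263,0],1],[[0,0,0],[0.0433,-0.0263,0],1],[[0,0,0],[0.0433,-0.0263,0],1],[[0,0,0],[0.0433,-0.0263,0],1],[[0,0,0],[0.0433,-0.0263,0],1]]' 20
python3 -m pendant '[[[0,0,0],[0.0212,-0.0501,0],1],[[0,0,0],[0.0212,-0.0501,0],1],[[0,0,0],[0.0212,-0.0501,0],1],[[0,0,0],[0.0212,-0.0501,0],1],[[0,0,0],[0.0212,-0.0501,0],1],[[0,0,0],[0.0212,-0.0501,0],1],[[0,0,0],[0.0212,-0.0501,0],1],[[0,0,0],[0.0212,-0.0501,0],1]]'
python3 -m pendant '[[[0,0,-8.2],[0,0,0],1],[[0,0,-8.2],[0,0,0],1],[[0,0,-8.2],[0,0,0],1],[[0,0,0],[0,0,0],1]]'
```

```text
time: 1.1
position: [0.5013, -0.2483, 0.2222]
tool_rot: [-3.066, -0.687, 0.001]
ft_force: [0.6, -0.2, -0.4]
grip_width: 0.177
time: 2.1
position: [0.4827, 0.1865, 0.2224]
tool_rot: [3.065, 0.686, 0.0]
ft_force: [0.0, -0.3, -0.9]
grip_width: 0.008
time: 2.6
position: [0.4829, 0.1849, 0.2221]
tool_rot: [-2.85, -1.322, 0.001]
ft_force: [0.3, 0.1, 0.1]
grip_width: 0.004
```

```bash
python3 -m pendant '[[[0,0,0],[0,0,0.0417],1],[[0,0,0],[0,0,0.0417],1],[[0,0,0],[0,0,0.0417],1],[[0,0,0],[0,0,0.0417],1],[[0,0,0],[0,0,0],1]]'
python3 - <<'E'
from h import *
im=save('top','t1.png',(175,185,305,290),5); im=save('scene','s1.png',(150,150,330,290),4)
E
```

```text
time: 3.22
position: [0.4803, 0.1839, 0.0529]
tool_rot: [-2.849, -1.321, 0.011]
ft_force: [0.1, -0.2, -0.1]
grip_width: 0.005
```

View pics/t1.png

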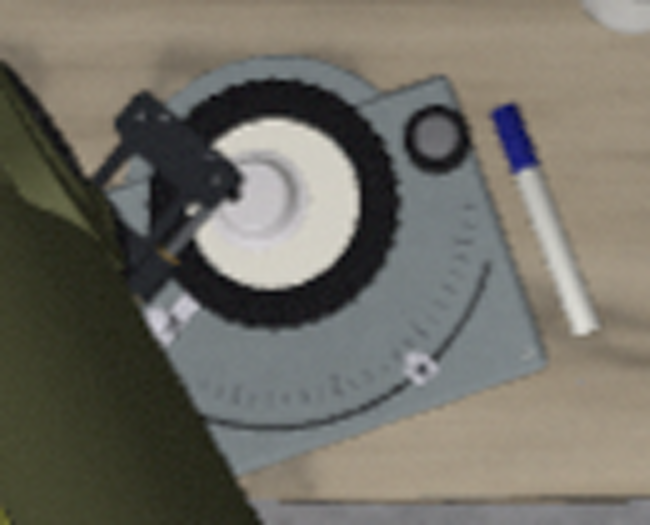

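View pics/s1.png

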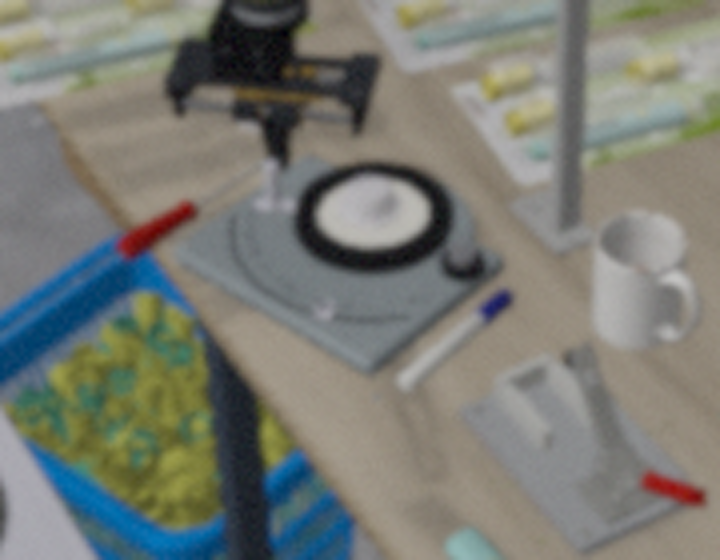

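The scene view shows the shut fingers behind the pin (pin at crop (272,180)) and the cup clear of them. The index is visible at crop (325,310). I'll close up on the pin.

```bash
python3 -m pendant '[[[0,0,0],[-0.006,0,0],1],[[0,0,0],[-0.006,0,0],1],[[0,0,0],[-0.004,0,0],1],[[0,0,0],[-0.002,0,0],1],[[0,0,0],[0,0,0],1]]'
python3 -m pendant '[[[0,0,0],[-0.002,0,0],1],[[0,0,0],[-0.002,0,0],1],[[0,0,0],[0,0,0],1]]'
```

```text
time: 3.95
position: [0.4716, 0.171, 0.0558]
tool_rot: [2.849, 1.323, 0.0]
ft_force: [0.1, 0.4, 0.4]
grip_width: 0.008
time: 4.32
position: [0.4689, 0.1681, 0.0556]
tool_rot: [2.849, 1.324, -0.0]
ft_force: [-0.8, 0.2, 0.1]
grip_width: 0.006
```

```bash
python3 -m pendant '[[[0,0,-4],[-0.0067,-0.0009,0],1],[[0,0,-4],[-0.0067,-0.0009,0],1],[[0,0,-4],[-0.0067,-0.0009,0],1],[[0,0,-4],[-0.0067,-0.0009,0],1],[[0,0,0],[0,0,0],1]]'
python3 - <<'E'
from h import *
save('scene','s2.png',(150,150,330,290),4)
p=monitor.get_state()['position'];print(np.hypot(p[0]-.529,p[1]-.093),np.degrees(np.arctan2(p[1]-.093,p[0]-.529)))
E
```

```text
time: 4.95
position: [0.4511, 0.1482, 0.0558]
tool_rot: [2.638, 1.706, 0.001]
ft_force: [-0.4, 1.3, 0.0]
grip_width: 0.006
0.09546283158442041 144.65125891326363
```

View pics/s2.png

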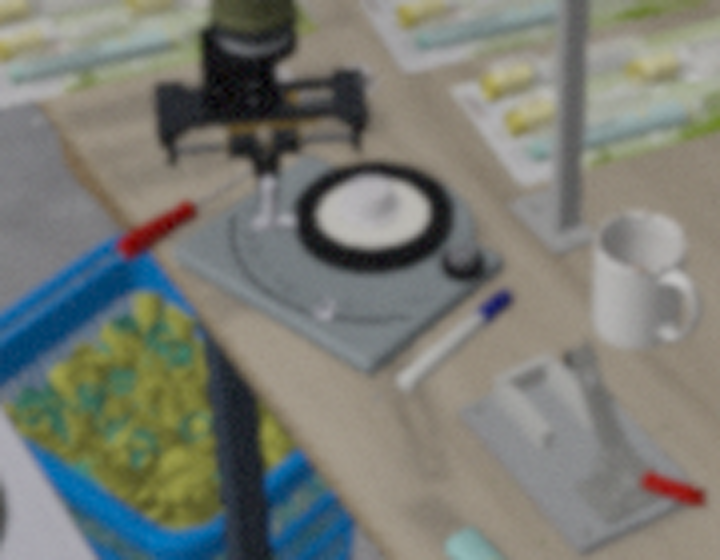

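The ring is turning: the pin moved left and down to crop (265,190). I'll carry on along the arc.

```bash
python3 -m pendant '[[[0,0,-4],[-0.0067,-0.0009,0],1],[[0,0,-4],[-0.0067,-0.0009,0],1],[[0,0,-4],[-0.0067,-0.0009,0],1],[[0,0,-4],[-0.0067,-0.0009,0],1],[[0,0,-4],[-0.0067,-0.0009,0],1],[[0,0,-4],[-0.0067,-0.0009,0],1],[[0,0,-4],[-0.0067,-0.0009,0],1],[[0,0,0],[0,0,0],1]]'
python3 - <<'E'
from h import *
p=monitor.get_state()['position'];print(np.hypot(p[0]-.529,p[1]-.093),np.degrees(np.arctan2(p[1]-.093,p[0]-.529)))
E
```

```text
time: 6.0
position: [0.4351, 0.104, 0.0557]
tool_rot: [-2.148, -2.293, 0.001]
ft_force: [-1.2, -0.0, 0.2]
grip_width: 0.005
0.09457393022596079 173.31450751789384
```

```bash
python3 -m pendant '[[[0,0,-4],[-0.0067,-0.0009,0],1],[[0,0,-4],[-0.0067,-0.0009,0],1],[[0,0,-4],[-0.0067,-0.0009,0],1],[[0,0,-4],[-0.0067,-0.0009,0],1],[[0,0,-4],[-0.0067,-0.0009,0],1],[[0,0,-4],[-0.0067,-0.0009,0],1],[[0,0,-4],[-0.0067,-0.0009,0],1],[[0,0,0],[0,0,0],1]]'
python3 - <<'E'
from h import *
import pickle
a=save('scene','s3.png',(200,180,290,250),8);b=save('top','t3.png',(175,185,305,290),5)
pickle.dump((a,b),open('im3.pkl','wb'))
p=monitor.get_state()['position'];print(np.hypot(p[0]-.529,p[1]-.093),np.degrees(np.arctan2(p[1]-.093,p[0]-.529))%360)
E
```

```text
time: 7.0
position: [0.4419, 0.0574, 0.0556]
tool_rot: [-1.53, -2.744, 0.001]
ft_force: [0.2, -0.0, 0.1]
grip_width: 0.008
0.09380481863984731 202.14797052663633
```

View pics/s3.png

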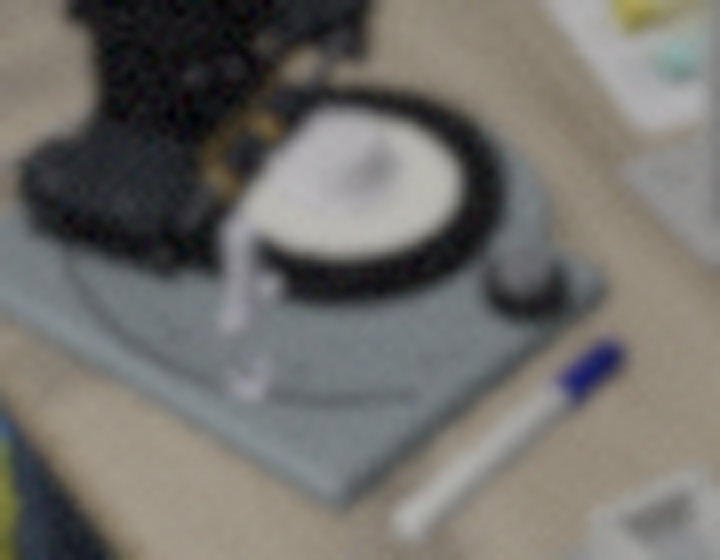

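View pics/t3.png

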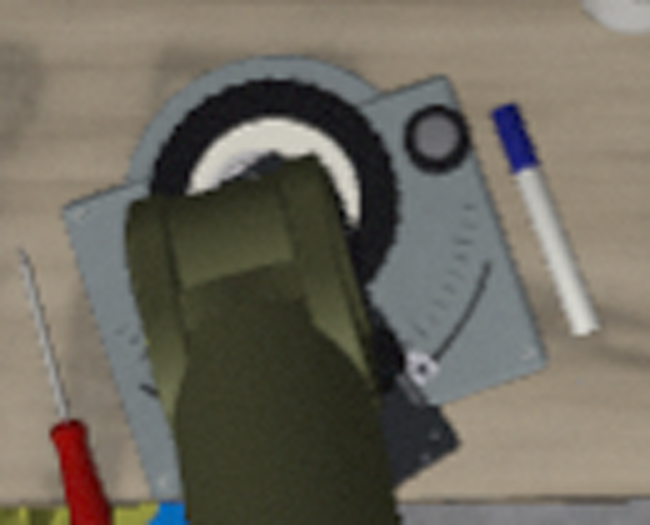

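The scene crop shows the pin top at (240,215), lever tip near (232,325) and index near (248,380). They are close but not yet aligned. I'll measure in this view.

```bash
python3 - <<'E'
from meas import *
import pickle
a,b=pickle.load(open('im3.pkl','rb')); np.set_printoptions(linewidth=220)
# cross-camera offset: ring centre at z=.042 in scene
print('proj C',proj(a,(.529,.093,.042)))
for t in (212,214,216,218,221.3):
    r=np.radians(t);e=np.array([np.cos(r),np.sin(r)]);f=lambda R,z:np.round(proj(a,(.529+R*e[0],.093+R*e[1],z)),1)
    print(t,'tip',f(.114,.036),'pintop',f(.095,.086),'pinbase',f(.095,.04),'idx pt',f(.12,.03),'idx c',f(.13,.034))
print(a['color'][203:233,224:240].max(2))
E
```

```text
proj C (np.float64(242.1725780317218), np.float64(202.51824923341724))
212 tip [227.1 222. ] pintop [229.  208.3] pinbase [229.7 218. ] idx pt [226.4 224.2] idx c [224.9 225.1]
214 tip [228.1 222.3] pintop [229.9 208.5] pinbase [230.5 218.2] idx pt [227.4 224.5] idx c [226.  225.4]
216 tip [229.1 222.6] pintop [230.7 208.8] pinbase [231.3 218.5] idx pt [228.4 224.8] idx c [227.2 225.7]
218 tip [230.1 222.8] pintop [231.5 209. ] pinbase [232.1 218.7] idx pt [229.5 225.1] idx c [228.3 226.1]
221.3 tip [231.8 223.2] pintop [233.  209.3] pinbase [233.5 219. ] idx pt [231.3 225.5] idx c [230.3 226.5]
[[ 47  62  76  89  89  83  90 124 157 175 181 182 184 185 182 179]
 [ 56  60  63  71  79  86 114 152 173 181 183 179 184 184 185 182]
 [ 57  61  49  53  66  95 136 167 182 184 184 182 184 183 181 181]
 [ 62  48  42  43  74 111 148 172 181 185 184 185 186 186 183 179]
 [ 54  35  36  60 102 138 157 171 177 181 184 184 186 184 185 183]
 [ 38  26  35  81 127 156 165 161 160 167 176 180 184 184 186 184]
 [ 24  27  42  86 134 160 159 140 126 133 153 168 173 180 181 183]
 [ 21  20  40  84 129 152 14
[... 813 characters left out ...]
 128 130 128 131 128 129 129]
 [121 122 127 125 126 125 126 128 129 129 127 126 130 127 128 127]
 [123 125 123 127 125 122 129 131 134 132 125 126 128 127 126 128]
 [121 121 122 124 126 124 129 138 146 139 129 123 122 119 121 126]
 [114 117 119 124 132 134 127 135 144 140 129 126 121 117 122 126]
 [112 110 112 122 132 143 148 147 149 139 124 123 123 121 121 126]
 [128 120 118 120 132 151 157 161 152 130 117 114 114 115 121 121]
 [138 131 130 125 133 142 150 153 145 122 111 109 107 110 109 112]
 [142 140 137 135 133 135 136 136 130 124 119 114 113 113 110 111]
 [139 142 145 141 138 131 135 131 128 127 129 128 127 123 123 123]
 [128 133 140 143 143 138 138 134 132 132 131 129 129 129 128 130]]
```

```bash
python3 -m pendant '[[[0,0,-2.5],[-0.0042,-0.0006,0],1],[[0,0,-2.5],[-0.0042,-0.0006,0],1],[[0,0,-2],[-0.0033,-0.0005,0],1],[[0,0,0],[0,0,0],1],[[0,0,0],[0,0,0],1]]'
python3 - <<'E'
from h import *
s=monitor.get_state();p=s['position'];print(p,s['joint_positions'].round(2),np.hypot(p[0]-.529,p[1]-.093),np.degrees(np.arctan2(p[1]-.093,p[0]-.529))%360)
from scipy.spatial.transform import Rotation as R
print(R.from_rotvec(s['tool_rot']).as_matrix().round(3))
E
```

```text
time: 7.72
position: [0.4469, 0.0473, 0.0557]
tool_rot: [-1.357, -2.833, 0.0]
ft_force: [0.2, 1.0, 0.3]
grip_width: 0.005
[0.44693423 0.04730075 0.05568813] [ 0.61  0.11 -0.8   2.09  0.1   0.97  0.44] 0.09393195127873366 209.11173876228048
[[-0.627  0.779 -0.   ]
 [ 0.779  0.627 -0.   ]
 [ 0.    -0.    -1.   ]]
```

```bash
python3 -m pendant '[[[0,0,0],[0.01,0,0],1],[[0,0,0],[0.01,0,0],1],[[0,0,0],[0,0,-0.05],1],[[0,0,0],[0,0,-0.05],1],[[0,0,0],[0,0,-0.05],1]]'
python3 -m pendant '[[[0,0,0],[-0.049,-0.0267,0],1],[[0,0,0],[-0.049,-0.0267,0],1],[[0,0,0],[-0.049,-0.0267,0],1],[[0,0,0],[-0.049,-0.0267,0],1],[[0,0,0],[-0.049,-0.0267,0],1],[[0,0,0],[-0.049,-0.0267,0],1],[[0,0,0],[0,0,0],1]]'
python3 - <<'E'
from h import *
import pickle
a=save('scene','s4.png',(200,180,290,250),8);b=save('top','t4.png',(185,195,285,270),8)
pickle.dump((a,b),open('im4.pkl','wb'))
E
```

```text
time: 8.35
position: [0.4339, 0.0632, 0.2072]
tool_rot: [1.355, 2.834, -0.001]
ft_force: [1.7, 0.1, 0.3]
grip_width: 0.006
time: 9.22
position: [0.4931, -0.2716, 0.2048]
tool_rot: [-1.366, -2.828, 0.001]
ft_force: [-0.3, 0.3, -0.3]
grip_width: 0.007
```

View pics/s4.png

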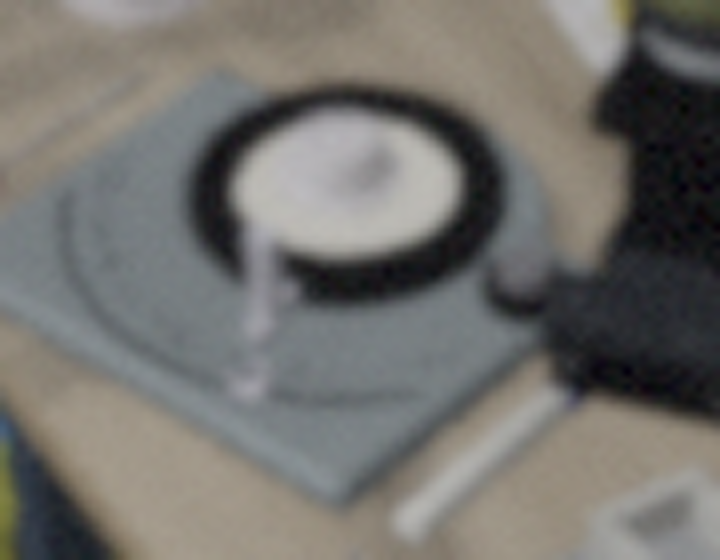

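View pics/t4.png

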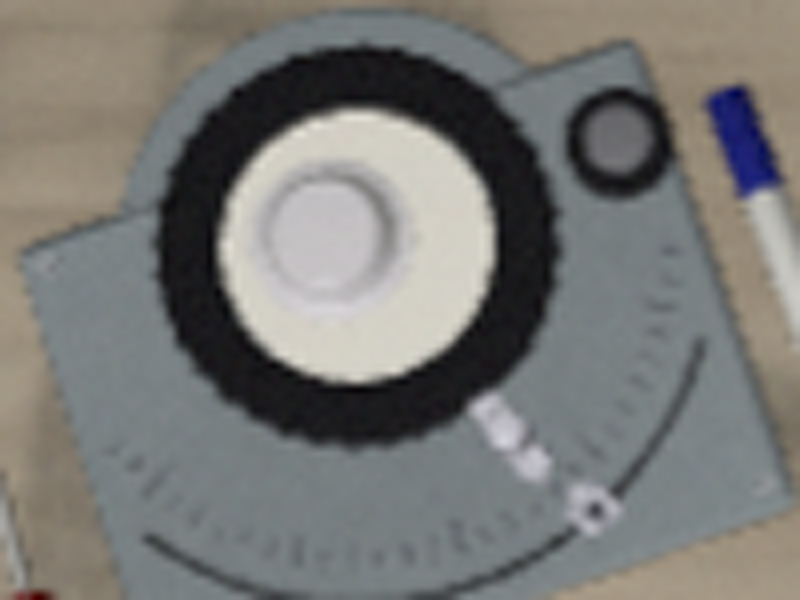

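Top crop: the lever points from (487,410) to (535,465), and the index is at (595,505), with its screw at (595,509). It is a few degrees short, so I'll measure.

```bash
cat > ang.py <<'E'
from meas import *
import sys
ims=[eyes.get_image('top') for _ in range(3)]
im=ims[0]; G=np.mean([i['color'].astype(float) for i in ims],0); g=G.max(2)
np.save(sys.argv[1],G)
S=[eyes.get_image('scene')]; np.save('s_'+sys.argv[1],S[0]['color'])
m=black(im,195,258,195,260); cs=max(comps(m,30),key=lambda t:t[0][4])
cnt=max(cv2.findContours(cs[2].astype(np.uint8),cv2.RETR_EXTERNAL,cv2.CHAIN_APPROX_NONE)[0],key=len)
P=(np.array([onz(im,*p[0],.042)[:2] for p in cnt])*1000).astype(np.float32); e=cv2.fitEllipse(P); print('C',e[0],e[1]); C=np.array([.5290,.0930])
g0=cv2.resize(g[235:270,235:270],None,fx=16,fy=16,interpolation=cv2.INTER_CUBIC)
cv2.imwrite('pics/%s.png'%sys.argv[1][:-4],np.clip(g0,0,255).astype(np.uint8))
def pol(P): d=P[:2]-C; return np.hypot(*d),np.degrees(np.arctan2(d[1],d[0]))%360
# polar unwrap: profile across angle at each radius, at plane z
def prof(z,radii,t0=205,t1=235,th=132):
    for r in radii:
        t=np.arange(t0,t1,.25); uv=np.array([proj(im,(C[0]+r*np.cos(np.radians(a)),C[1]+r*np.sin(np.radians(a)),z)) for a in t],np.float32)
        v=cv2.remap(g.astype(np.float32),uv[None,:,0],uv[None,:,1],cv2.INTER_CUBIC)[0]
        w=np.clip(v-th,0,None); 
        if w.sum()>0: print('z%.3f r%.3f ang %.2f  peak %.0f width %.1f'%(z,r,(w*t).sum()/w.sum(),v.max(),(w>0).sum()*.25))
print('lever');prof(.040,[.078,.080,.082,.084]);print('tip');prof(.036,[.104,.106,.108,.110,.112]);print('pin');prof(.086,[.091,.093,.095,.097,.099]);print('index');prof(.034,[.12,.122,.124,.126,.130,.134,.136,.138])
E
python3 ang.py a4.npy
```

```text
C (529.4901733398438, 93.46398162841797) (145.23785400390625, 146.29478454589844)
lever
z0.040 r0.078 ang 218.36  peak 197 width 16.2
z0.040 r0.080 ang 218.24  peak 187 width 15.8
z0.040 r0.082 ang 218.03  peak 181 width 10.8
z0.040 r0.084 ang 218.11  peak 191 width 11.2
tip
z0.036 r0.104 ang 218.13  peak 204 width 9.0
z0.036 r0.106 ang 218.34  peak 202 width 9.0
z0.036 r0.108 ang 218.51  peak 194 width 9.5
z0.036 r0.110 ang 218.26  peak 172 width 6.8
z0.036 r0.112 ang 218.20  peak 151 width 7.5
pin
z0.086 r0.091 ang 218.03  peak 197 width 9.5
z0.086 r0.093 ang 218.02  peak 202 width 10.0
z0.086 r0.095 ang 217.97  peak 211 width 11.0
z0.086 r0.097 ang 217.80  peak 220 width 10.5
z0.086 r0.099 ang 217.75  peak 207 width 8.2
index
z0.034 r0.120 ang 221.10  peak 158 width 6.5
z0.034 r0.122 ang 221.56  peak 184 width 12.0
z0.034 r0.124 ang 221.56  peak 197 width 16.8
z0.034 r0.126 ang 221.25  peak 189 width 17.8
z0.034 r0.130 ang 221.16  peak 182 width 6.2
z0.034 r0.134 ang 221.07  peak 187 width 5.0
z0.034 r0.136 ang 221.20  peak 193 width 7.5
z0.034 r0.138 ang 221.49  peak 178 width 23.5
```

```bash
python3 -c "
from h import *
print(monitor.get_state()['time'])"
```

```text
9.525
```

View pics/a4.png

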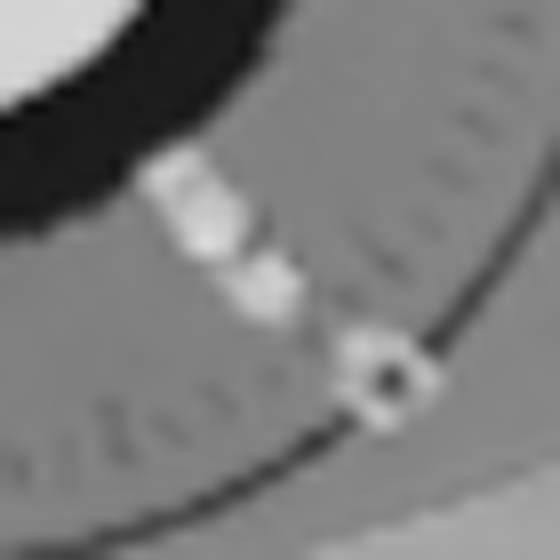

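Lever 218.25°, index 221.3°, so 3.0° remain, with 9.1° between the finger (TCP) angle and the lever. Going back for the last nudge, to a TCP angle of about 212.15°.

```bash
python3 -m pendant '[[[0,0,0],[0.049,0.0267,0],1],[[0,0,0],[0.049,0.0267,0],1],[[0,0,0],[0.049,0.0267,0],1],[[0,0,0],[0.049,0.0267,0],1],[[0,0,0],[0.049,0.0267,0],1],[[0,0,0],[0.049,0.0267,0],1],[[0,0,0],[0,0,0],1]]'
python3 -m pendant '[[[0,0,0],[0,0,0.05],1],[[0,0,0],[0,0,0.05],1],[[0,0,0],[0,0,0.05],1],[[0,0,0],[-0.008,0,0],1],[[0,0,0],[-0.007,0,0],1],[[0,0,0],[0,0,0],1],[[0,0,0],[0,0,0],1]]'
cat > ta.py <<'E'
from h import *
s=monitor.get_state();p=s['position'];d=p[:2]-[.529,.093];print(p.round(4),np.hypot(*d).round(4),'TCPang',np.degrees(np.arctan2(d[1],d[0]))%360,s['ft_force'].round(1))
E
python3 ta.py
```

```text
time: 10.4
position: [0.4333, 0.0679, 0.2062]
tool_rot: [1.341, 2.839, -0.001]
ft_force: [-0.0, -0.7, 0.6]
grip_width: 0.008
time: 11.28
position: [0.4451, 0.0507, 0.0572]
tool_rot: [1.355, 2.831, 0.001]
ft_force: [0.5, 0.1, 0.4]
grip_width: 0.004
[0.4451 0.0507 0.0572] 0.0939 TCPang 206.73410483540175 [0.5 0.1 0.4]
```

```bash
python3 -m pendant '[[[0,0,0],[-0.0035,0,0],1],[[0,0,-1.5],[-0.0025,-0.0003,0],1],[[0,0,-1.5],[-0.0018,-0.0003,0],1],[[0,0,0],[0,0,0],1],[[0,0,0],[0,0,0],1]]'
python3 ta.py
```

```text
time: 11.9
position: [0.4483, 0.0446, 0.0557]
tool_rot: [-1.281, -2.868, -0.0]
ft_force: [-1.1, 1.0, 1.3]
grip_width: 0.004
[0.4483 0.0446 0.0557] 0.0941 TCPang 210.96789628172252 [-1.1  1.   1.3]
```

```bash
python3 -m pendant '[[[0,0,0],[-0.0010,-0.0001,0],1],[[0,0,0],[-0.0010,-0.0001,0],1],[[0,0,0],[0,0,0],1],[[0,0,0],[0,0,0],1]]'
python3 ta.py
```

```text
time: 12.4
position: [0.4496, 0.0428, 0.0557]
tool_rot: [1.281, 2.868, 0.0]
ft_force: [-1.3, 2.2, 0.7]
grip_width: 0.008
[0.4496 0.0428 0.0557] 0.0939 TCPang 212.2952111632605 [-1.3  2.2  0.7]
```

Target reached. I'll back off, lift and look again.

```bash
python3 -m pendant '[[[0,0,0],[0.008,0,0],1],[[0,0,0],[0.012,0,0],1],[[0,0,0],[0,0,-0.05],1],[[0,0,0],[0,0,-0.05],1],[[0,0,0],[0,0,-0.05],1]]'
python3 -m pendant '[[[0,0,0],[-0.049,-0.0267,0],1],[[0,0,0],[-0.049,-0.0267,0],1],[[0,0,0],[-0.049,-0.0267,0],1],[[0,0,0],[-0.049,-0.0267,0],1],[[0,0,0],[-0.049,-0.0267,0],1],[[0,0,0],[-0.049,-0.0267,0],1],[[0,0,0],[0,0,0],1]]'
python3 ang.py a5.npy; python3 ta.py
```

```text
time: 13.02
position: [0.4354, 0.0583, 0.2071]
tool_rot: [1.28, 2.868, -0.001]
ft_force: [1.3, -0.2, -0.3]
grip_width: 0.01
time: 13.9
position: [0.5119, -0.2729, 0.2046]
tool_rot: [-1.291, -2.863, 0.001]
ft_force: [0.8, 0.9, -1.0]
grip_width: 0.007
C (529.328125, 93.50003814697266) (145.1092529296875, 146.28628540039062)
lever
z0.040 r0.078 ang 221.02  peak 205 width 15.8
z0.040 r0.080 ang 221.18  peak 192 width 16.2
z0.040 r0.082 ang 221.57  peak 175 width 9.8
z0.040 r0.084 ang 221.70  peak 193 width 10.0
tip
z0.036 r0.104 ang 221.42  peak 201 width 10.0
z0.036 r0.106 ang 221.31  peak 198 width 10.2
z0.036 r0.108 ang 221.32  peak 193 width 9.5
z0.036 r0.110 ang 221.50  peak 183 width 8.5
z0.036 r0.112 ang 221.33  peak 151 width 5.8
pin
z0.086 r0.091 ang 221.22  peak 200 width 9.0
z0.086 r0.093 ang 221.17  peak 206 width 9.5
z0.086 r0.095 ang 221.15  peak 213 width 10.8
z0.086 r0.097 ang 220.91  peak 220 width 10.2
z0.086 r0.099 ang 220.57  peak 219 width 8.8
index
z0.034 r0.120 ang 221.20  peak 158 width 8.0
z0.034 r0.122 ang 221.64  peak 183 width 13.5
z0.034 r0.124 ang 221.48  peak 196 width 17.2
z0.034 r0.126 ang 221.37  peak 189 width 19.0
z0.034 r0.130 ang 221.13  peak 182 width 6.2
z0.034 r0.134 ang 221.12  peak 187 width 5.0
z0.034 r0.136 ang 221.20  peak 193 width 7.5
z0.034 r0.138 ang 221.26  peak 178 width 26.2
[ 0.5133 -0.266   0.2058] 0.3593 TCPang 267.48782332810765 [ 0.3 -0.1  0.5]
```

View pics/a5.png

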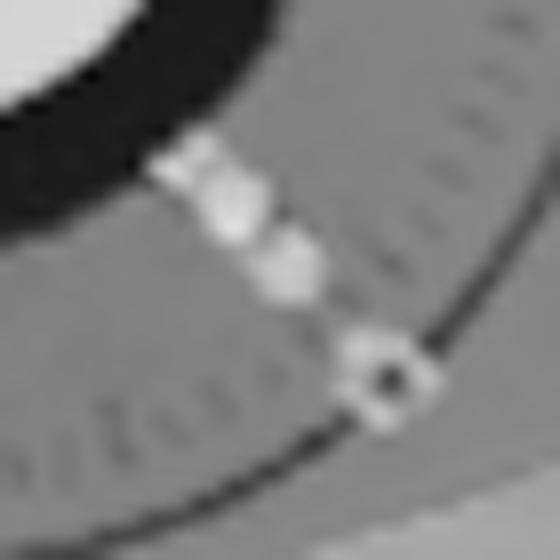

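Now lever 221.4° and index 221.3° (index unmoved). I'll cross-check in the scene view and locate the button.

```bash
python3 - <<'E'
from meas import *
S=np.load('s_a5.npy'); cv2.imwrite('pics/s5.png',cv2.resize(S[195:240,212:272,::-1],None,fx=12,fy=12,interpolation=cv2.INTER_CUBIC))
a=eyes.get_image('scene'); g=S.astype(float).max(2)
# C in scene from ring black ellipse
m=black(a,215,270,185,222,62); cs=max(comps(m,30),key=lambda t:t[0][4]); cnt=max(cv2.findContours(cs[2].astype(np.uint8),cv2.RETR_EXTERNAL,cv2.CHAIN_APPROX_NONE)[0],key=len)
print('ring ell',cv2.fitEllipse(cnt)[0],'pred',proj(a,(.5293,.0932,.037)))
# button in both
im=eyes.get_image('top'); h=im['color'].astype(int).max(2)
for nm,i,box,zs in (('top',im,(255,270,204,220),(.044,.047,.050)),):
    u0,u1,v0,v1=box; q=h[v0:v1,u0:u1]; mm=np.zeros(h.shape,np.uint8)
    mk=((q>62)&(q<113)).astype(np.uint8); n,l,st,ce=cv2.connectedComponentsWithStats(mk,connectivity=4)
    k=l[212-v0,262-u0]; ctr=ce[k]+[u0,v0]; print(nm,ctr,st[k],[np.round(onz(i,*ctr,z),4).tolist() for z in zs])
for z in (.04,.044,.047,.05): print(z,np.round(proj(a,(.567,-.004,z)),1))
E
```

```text
ring ell (242.8734588623047, 203.64210510253906) pred (np.float64(242.26096875359977), np.float64(203.4903020181388))
top [261.67391304 211.17391304] [ 3  4  9  8 46] [[0.5695, -0.0038, 0.044], [0.569, -0.0039, 0.047], [0.5685, -0.0041, 0.05]]
0.04 [264.4 213.8]
0.044 [264.4 213. ]
0.047 [264.4 212.4]
0.05 [264.4 211.8]
```

View pics/s5.png

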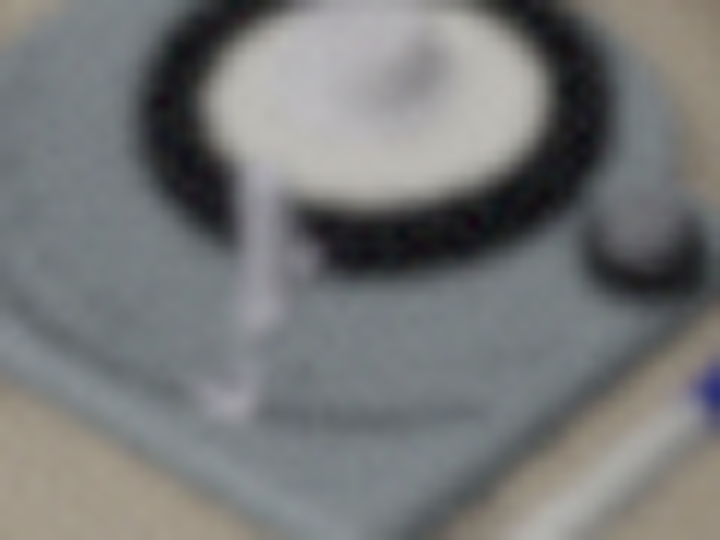

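Scene view agrees: the lever tip at (258,320) runs to the index point at (240,375). Top view puts the button at (0.568,-0.004). I'll move above it and turn the gripper so that its body stays clear of the post.

```bash
python3 -m pendant '[[[0,0,0],[0.0267,0.0358,0],1],[[0,0,0],[0.0267,0.0358,0],1],[[0,0,0],[0.0267,0.0358,0],1],[[0,0,0],[0.0267,0.0358,0],1],[[0,0,0],[0.0267,0.0358,0],1],[[0,0,0],[0.0267,0.0358,0],1],[[0,0,0],[0,0,0],1]]'
python3 -m pendant '[[[0,0,-9.7],[0,0,0],1],[[0,0,-9.7],[0,0,0],1],[[0,0,-9.7],[0,0,0],1],[[0,0,-9.7],[0,0,0],1],[[0,0,-9.7],[0,0,0],1],[[0,0,0],[0,0,0],1],[[0,0,0],[0,0,0],1]]'
python3 - <<'E'
from h import *
from scipy.spatial.transform import Rotation as R
s=monitor.get_state();print(s['position'],R.from_rotvec(s['tool_rot']).as_matrix().round(3),s['joint_positions'].round(2),s['ft_force'])
save('scene','s6.png')
E
```

```text
time: 15.08
position: [0.566, 0.0009, 0.2065]
tool_rot: [1.267, 2.874, 0.003]
ft_force: [-0.4, -0.2, -0.0]
grip_width: 0.007
time: 15.95
position: [0.5659, -0.0058, 0.2058]
tool_rot: [-0.005, 3.142, -0.001]
ft_force: [0.0, 0.8, -0.1]
grip_width: 0.004
[ 0.5659276  -0.00576721  0.20581736] [[-1.    -0.003  0.   ]
 [-0.003  1.    -0.001]
 [-0.    -0.001 -1.   ]] [ 0.67  0.23 -0.81  1.67  0.17  1.32  1.4 ] [ 0.00243136  0.83230046 -0.11652505]
```

View pics/s6.png

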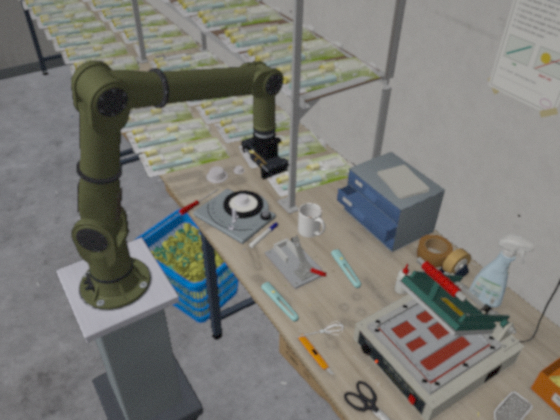

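The scene view shows the gripper above the light box, well clear of the post. Descending over the button.

```bash
python3 -m pendant '[[[0,0,0],[-0.002,0.0018,0.045],1],[[0,0,0],[0,0,0.045],1],[[0,0,0],[0,0,0.045],1],[[0,0,0],[0,0,0.01],1],[[0,0,0],[0,0,0],1],[[0,0,0],[0,0,0],1]]'
python3 -m pendant '[[[0,0,0],[0,0,0.003],1],[[0,0,0],[0,0,0.003],1],[[0,0,0],[0,0,0.002],1],[[0,0,0],[0,0,0],1],[[0,0,0],[0,0,0],1]]'
python3 - <<'E'
from h import *
save('scene','s7.png',(220,170,310,240),8)
E
```

```text
time: 16.75
position: [0.5698, -0.0035, 0.0628]
tool_rot: [-0.009, 3.138, -0.001]
ft_force: [1.0, -0.0, 0.2]
grip_width: 0.012
time: 17.38
position: [0.5681, -0.0036, 0.0527]
tool_rot: [0.01, -3.142, 0.0]
ft_force: [0.6, 0.6, -0.2]
grip_width: 0.006
```

View pics/s7.png

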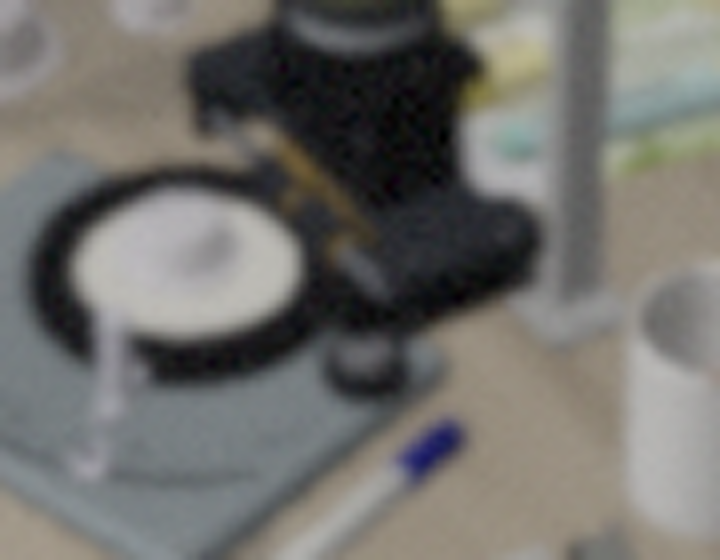

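The fingertips are directly over the button (crop (368,345)) and nothing else is near. Pressing in small steps.

```bash
for i in 1 2; do :; done; python3 -m pendant '[[[0,0,0],[0,0,0.002],1],[[0,0,0],[0,0,0.002],1],[[0,0,0],[0,0,0],1]]'
python3 -m pendant '[[[0,0,0],[0,0,0.002],1],[[0,0,0],[0,0,0],1]]'
python3 -m pendant '[[[0,0,0],[0,0,0.002],1],[[0,0,0],[0,0,0],1]]'
```

```text
time: 17.8
position: [0.5679, -0.0037, 0.0484]
tool_rot: [0.01, -3.141, -0.0]
ft_force: [-0.1, -0.2, -0.1]
grip_width: 0.005
time: 18.05
position: [0.5681, -0.0037, 0.0467]
tool_rot: [0.01, -3.142, 0.0]
ft_force: [-0.0, 0.5, -0.8]
grip_width: 0.007
time: 18.3
position: [0.5682, -0.0036, 0.0448]
tool_rot: [-0.01, 3.141, -0.0]
ft_force: [-0.9, -0.3, 2.3]
grip_width: 0.003
```

```bash
python3 -m pendant '[[[0,0,0],[0,0,0.002],1],[[0,0,0],[0,0,0],1]]'
python3 -m pendant '[[[0,0,0],[0,0,0.0015],1],[[0,0,0],[0,0,0],1]]'
python3 -m pendant '[[[0,0,0],[0,0,0.001],1],[[0,0,0],[0,0,0],1]]'
```

```text
time: 18.55
position: [0.5683, -0.0036, 0.0428]
tool_rot: [-0.01, 3.141, -0.0]
ft_force: [-1.2, -0.2, 2.5]
grip_width: 0.002
time: 18.8
position: [0.5682, -0.0036, 0.0413]
tool_rot: [-0.01, 3.141, -0.0]
ft_force: [-0.6, -0.7, 4.3]
grip_width: 0.004
time: 19.05
position: [0.5683, -0.0036, 0.0405]
tool_rot: [-0.01, 3.141, -0.0]
ft_force: [-0.8, -0.7, 5.0]
grip_width: 0.004
```

```bash
python3 -m pendant '[[[0,0,0],[0,0,0.001],1],[[0,0,0],[0,0,0],1]]'
python3 -m pendant '[[[0,0,0],[0,0,0.001],1],[[0,0,0],[0,0,0],1]]'
```

```text
time: 19.3
position: [0.5683, -0.0036, 0.0404]
tool_rot: [0.01, -3.142, 0.001]
ft_force: [-4.9, 0.1, 11.7]
grip_width: 0.002
time: 19.55
position: [0.5683, -0.0036, 0.0402]
tool_rot: [0.01, -3.141, 0.002]
ft_force: [-6.1, -0.2, 17.9]
grip_width: 0.008
```

Hard stop at z = 0.0403 (17.9 N), 6 mm below first contact at about 0.046, so the button is fully down. Releasing, then clearing to the right.

```bash
python3 -m pendant '[[[0,0,0],[0,0,-0.004],1],[[0,0,0],[0,0,-0.004],1],[[0,0,0],[0,0,-0.01],1],[[0,0,0],[0,0,-0.045],1],[[0,0,0],[0,0,-0.05],1],[[0,0,0],[0,0,-0.05],1],[[0,0,0],[0,0,0],1]]'
python3 -m pendant '[[[0,0,0],[0.01,-0.05,0],1],[[0,0,0],[0.01,-0.05,0],1],[[0,0,0],[0.01,-0.05,0],1],[[0,0,0],[0.01,-0.05,0],1],[[0,0,0],[0.01,-0.05,0],1],[[0,0,0],[0.01,-0.05,0],1],[[0,0,0],[0,0,0],1],[[0,0,0],[0,0,0],1]]'
python3 ang.py a8.npy
python3 - <<'E'
from h import *
save('top','t8.png',(185,195,285,270),8); im=save('scene','s8.png',(200,180,290,250),8); t=eyes.get_image('top')
print(np.median([depthpt(t,u,v)[2] for u in (261,262,263) for v in (211,212,213)]))
E
```

```text
time: 20.42
position: [0.5707, -0.0032, 0.2057]
tool_rot: [-0.01, 3.134, -0.002]
ft_force: [0.5, 0.5, -0.1]
grip_width: 0.003
time: 21.42
position: [0.5097, -0.3031, 0.2002]
tool_rot: [0.01, -3.14, -0.003]
ft_force: [0.7, 0.6, -0.7]
grip_width: 0.004
C (529.4354248046875, 93.48665618896484) (145.088134765625, 146.37672424316406)
lever
z0.040 r0.078 ang 221.12  peak 206 width 17.5
z0.040 r0.080 ang 221.17  peak 193 width 16.0
z0.040 r0.082 ang 221.54  peak 174 width 9.8
z0.040 r0.084 ang 221.65  peak 193 width 10.0
tip
z0.036 r0.104 ang 221.44  peak 202 width 10.0
z0.036 r0.106 ang 221.32  peak 200 width 10.2
z0.036 r0.108 ang 221.33  peak 193 width 9.8
z0.036 r0.110 ang 221.49  peak 182 width 8.8
z0.036 r0.112 ang 220.98  peak 150 width 6.2
pin
z0.086 r0.091 ang 221.20  peak 200 width 9.0
z0.086 r0.093 ang 221.19  peak 206 width 9.5
z0.086 r0.095 ang 221.17  peak 213 width 10.8
z0.086 r0.097 ang 220.92  peak 220 width 10.5
z0.086 r0.099 ang 220.59  peak 218 width 8.8
index
z0.034 r0.120 ang 221.44  peak 158 width 8.2
z0.034 r0.122 ang 221.67  peak 184 width 12.8
z0.034 r0.124 ang 221.49  peak 198 width 18.0
z0.034 r0.126 ang 221.33  peak 190 width 21.2
z0.034 r0.130 ang 221.15  peak 182 width 6.2
z0.034 r0.134 ang 221.12  peak 187 width 5.0
z0.034 r0.136 ang 221.19  peak 194 width 7.5
z0.034 r0.138 ang 221.36  peak 178 width 25.8
0.04616008928051096
```

View pics/t8.png

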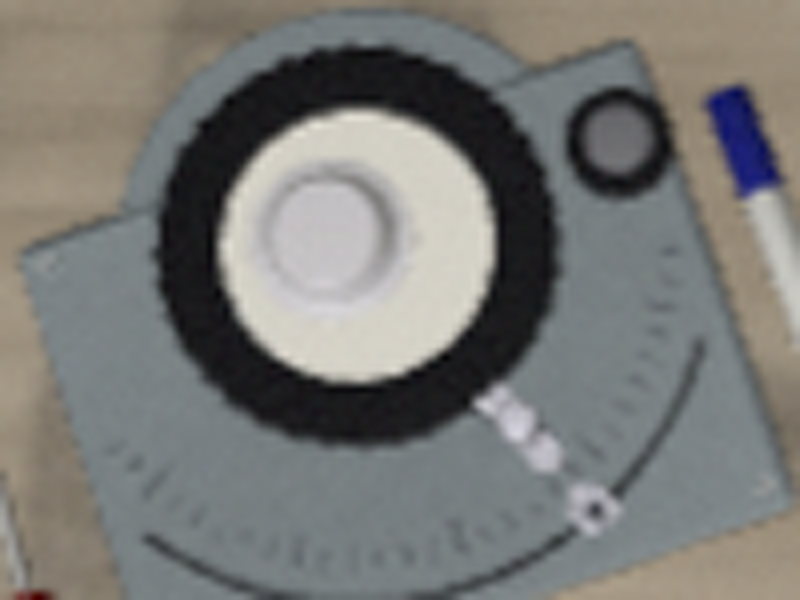

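View pics/s8.png

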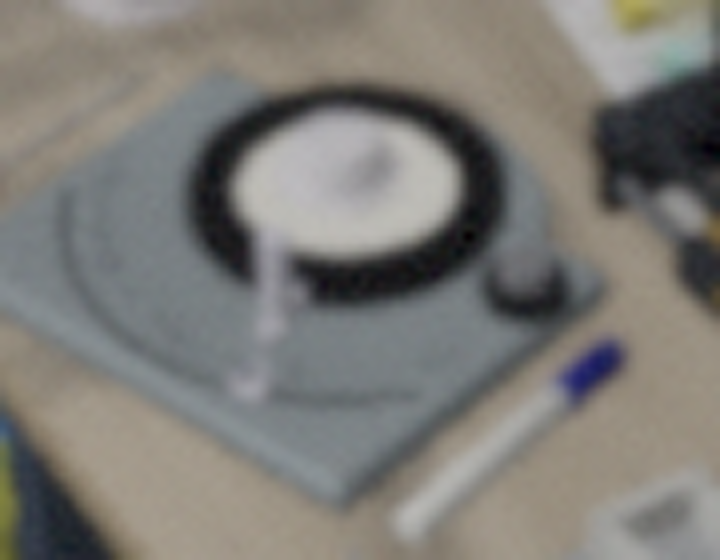

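Both views show the lever on the index, the cup and marker where they were, the button up (z ≈ 0.046) and the gripper clear. Handing in.

```bash
python3 -c "
from h import *
print(monitor.get_state()['ft_force']); order.close_job()"
```

```text
[ 0.53110236 -0.02879495  0.4917459 ]
the job is handed in; nothing more can be done
```

I lined the lever up with the index, pressed the lamp button fully and let it come up, moved the arm clear and handed the job in at about 22 s.

- **Lever:** I pushed the pin round by about 82° with the side of the shut fingers. I stopped about 3° short, looked, then nudged it the rest of the way. In the last top view the lever measures 221.3–221.4° and the index 221.3°, which is closer than the measurement scatter of about 0.2°. The scene view agrees by eye.
- **Index and cup:** The index reads the same before and after, and the cup looks where it was.
- **Button:** First contact was at about z = 46 mm and the hard stop at 40.3 mm. That matches the 6 mm travel, and the force peaked at about 18 N there. Afterwards its depth reading is back at 46 mm.
- **Other things:** No check failed. The pin-top readings are 0.1–0.2° lower than the lever-tip readings, which is within the calibration error. I compared the marker and the screwdriver only by eye. I did not re-check the mug, handles and whisk head at the end; the arm only passed above the bench on that side.

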